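Draw out a telescopic leg to its mark and close its cam lever

ROBOT

A 6-joint arm with a two-finger parallel gripper is mounted at the origin on a cart in front of the work surface, level with it; the furniture and walls round the work are solid. World frame = base frame: x ahead of the robot, y to its left, z up, the work surface at z = 0. Lengths are in m, angles in degrees, forces in N, time in s.
With the tool pointing down it reaches from about 0.3 to 0.75 m from the base axis. Payload 8.5 kg.
Tool frame: the origin (TCP) lies midway between the tips of the shut fingers; the grasp point (between the pads) lies 19 mm behind it (env.hold_point_z is the distance from the TCP to the grasp point, in m); z points along the fingers, y is the line along which they close (so a half turn about z gives the same grasp; the last joint's range is limited). The gripper opens to 85 mm and grips with 20 to 120 N. Pads are 22 mm wide; open, the fingers measure 114 mm over their backs; the gripper's body (76 mm by 85 mm) begins 54 mm behind the grasp point. The pads swing forward as they close: fully open they stand 13 mm farther back than shut.
Start: joints at [-84.643, 21.807, 74.336, -0, 83.858, -12.336], TCP at [0.167, -0.524, 0.231] pointing down, gripper open.
Joint ranges: [-178.18, 178.18], [-50.72, 133.34], [12.68, 142.11], [-81.47, 261.47], [9.98, 163.14], [-165.26, 165.26]. Speed limits (degrees/s): [136.94, 136.94, 180, 180, 180, 180].

INTERFACE

Orientations are given as a 3x3 rotation matrix whose columns are the frame's x, y, z axes.
In Python, from rig import observe, get_image, camera_info, env gives the robot as it stands.
- The arm moves only by the tool drive_tool, never from a script. Its arguments are lists of equal length, an entry for each row: "offset": the shift along the tool's x, y, z in units of 40 mm (1.0 is 40 mm), a list of three; "turn": the turn, a rotation vector about the tool's x, y, z in units of 6 degrees (1.0 is 6 degrees), a list of three; "hand": the opening, from 0 (shut) to 1 (fully open). A call has exactly 10 rows; each row shifts and turns the commanded pose from where the row before left it, along the tool's axes as they then stand; what a row does not reach is not made up. A row lasts 1/8 s, in which the tool goes at most 62.5 mm and 10.7 degrees, less where a joint would pass 70% of its speed; a pose out of reach is approached as far as the arm can. A call is refused whole if a number of a shift passes 1 or a number of a turn 1, either way. A call with a gripper value outside its range is refused whole. The fingers move at their own pace and stop on an object; "newtons" is the grip in N (left out, the last holds). Time passes only in rows, so rows that do not move let the fingers close, or fill a call up. It gives the time, the measured TCP pose, the force, the opening and the grip force at its end, in the units of the state.
- observe(): the state, without advancing time (a new reading comes with each control period).
- get_image(name): name is "side" or "top"; returns the picture (420x560x3 uint8, blue, green, red); there is no depth.
- camera_info(name): a dict with "fx", "fy", "cx", "cy" (pixels), "k1" (the pictures are not rectified: a ray, as slopes to the right and down, at radius r is drawn at 1 + k1 r^2 times it, then the intrinsics apply), "world_to_cam" (4x4, takes a point from world to camera coordinates). Camera axes: x right, y down, z forward; pixel columns grow to the right and rows downward; lengths in m; the calibration is good to about 2 mm. A picture is of the moment at which its call begins. camera_info takes no time and is no camera call.
- env.close_job(): hands the job in; it is judged then, once.
The state is a dict: "time_s": time; "q": joint angles; "qvel": joint speeds; "joint_efforts": joint torques, N m; "position": TCP position; "tool_rot": TCP orientation; "ft_force": force on the tool from outside, world axes, zero at the start; "wrist_torque": the same for the moment, N m; "grip_width": finger opening in m; "gripper_force": force on a finger pad.
Only numpy, scipy, OpenCV 4.12 (cv2) and the standard library are available. Lean on these libraries where they do the work, as an engineer would, in place of code of your own. Each camera call takes 0.05 s, during which the arm holds its last target. There are 200 camera calls.

TASK

Set the telescopic shelf leg: lift the orange keeper ring up and off its peg and lay it flat on the chopping board, which frees the leg. Then draw the sprung leg out until its orange pointer stands over the green mark and, keeping it there, squeeze the red cam lever fully shut towards the black tab. Finish still holding tab and lever pinched together with the pointer over the mark, and leave the tin behind the bracket, the salt shaker and the orange cup where they stand.

Things in the scene. Friction and masses are not known exactly. Their poses are not given: they have to be found in the camera images.
- bracket: fixed aluminium bracket that guides the leg. Origin: underside, on the leg's centre line; x points away from the robot at yaw 0, y left, z up. Base plate 90 x 250 mm (x, y), 10 mm thick, centred at y = -5 mm; an outrigger in front carries the peg (x to -102, y -38 to +22 mm). Grey housing 52 mm wide, 42 mm high at y = +30 to +122 mm. The leg slides out of it along the bracket's -y.
- peg_tip (a point): top of the steel peg, 80 mm above the worktop, at bracket x = -70, y = -8 mm. The peg is 10 mm thick and stands 40 mm out of a grey seat (28 mm wide, top at 40 mm), on which the ring sits; the axes are the bracket's.
- ring_mid (a point): centre of the loose thick orange keeper ring: 46 mm outside, 18 mm hole, 28 mm high, about 50 g, z its axis. It starts flat on the peg's seat, centre 54 mm up; the peg rises 26 mm above that. It blocks the leg's dark stop arm (8 mm thick, top 53 mm high, along bracket x, 28 mm to the ring's +y side), so the leg cannot come out. Room to grip it along bracket x (leg's bar there is 26 mm high).
- board: fixed flat wooden chopping board, 220 x 300 x 22 mm (x, y, z); origin in the middle of its underside, axes along its sides. The ring goes anywhere on its top, with its centre at least 30 mm inside the edges.
- mark: green index clip 14 mm wide on the front edge of the bracket's base plate; origin in the middle of its width, under the green plate; its axes are parallel to the bracket's. The pointer stands over it when both have the same position along the bracket's y.
- pointer (a point): tip of the leg's orange pointer, at bracket x = -38 mm, 16 mm above the worktop, level along y with the middle of the tab; moves with the leg; the axes are the bracket's.
- tab (a point): middle of the black upright tab on the leg, 60 mm above the worktop: 30 mm wide (bracket x), 8 mm thick (y), top 82 mm high. The leg is drawn out by pushing the tab's housing-side (+y) face to -y. With the leg home 45 mm are free on that side of the tab, up to the stop arm's post (53 mm high). Moves with the leg; axes are the bracket's.
- lever_pad (a point): middle of the red upright cam lever, 60 mm above the worktop: 30 mm wide (bracket x), 8 mm thick (y), top 81 mm high. It rides on the leg, on the tab's -y side: open, its centre is 32 mm from the tab's (40 mm over both outer faces); shut, 22 mm (30 mm over both). The parts below them stay under 42 mm.
- leg (a joint): how far the leg is drawn out, in m: 0 home, 0.09 fully out; the mark lies at 0.045 to 0.075. A spring pulls it home with 3 N (home) to 5 N (out), so it runs back if let go. A symmetric gripper that squeezes the lever shut round a standing centre pushes the leg 5 mm further out.
- lever (a joint): the cam lever: 0 open, 0.010 m shut. About 4 N push it towards the tab (bracket's +y); it stays where it is left.
- tin: loose blue and yellow tin, 57 mm wide, 72 mm high, behind the bracket: leave alone; origin in the middle of its underside.
- shaker: loose salt shaker with grey top, 44 mm wide, 90 mm high, behind the bracket: leave alone; origin in the middle of its underside.
- cup: loose orange cup, 64 x 91 x 54 mm, behind board and bracket: leave alone; origin in the middle of its underside.
Mind the look-alikes: they are no part of the job. There is more than one size of the part that bears ring_mid; the job needs the larger.

How it is judged (in metres and radians):
On the way, in this order (a step that is already met when the one before it is completed fails the run):
1. the ring is lifted clear above the peg (z of ring_mid in the frame of peg_tip above 0.016 m), for 0.05 s.
2. the ring lies flat on the board, released (x of ring_mid in the frame of board between -0.105 and 0.105 m and y of ring_mid in the frame of board between -0.145 and 0.145 m and z of ring_mid in the frame of board below 0.04 m and angle between ring_mid's own z axis and vertical below 0.15 rad and contact force between the fingers and keeper below 0.1 N), for 0.2 s.
3. the leg is held with its pointer over the mark (within 9 mm of its middle), the lever still open (y of pointer in the frame of mark between -0.009 and 0.009 m and value of joint lever below 0.005 m), for 0.2 s.
4. the lever is shut with the pointer over the mark (y of pointer in the frame of mark between -0.009 and 0.009 m and value of joint lever above 0.008 m), for 0.2 s.
At the end, for the whole second after the job is handed in: The ring lies flat and released on the board (centre 5 mm or more inside its edges); the leg is still, pointer within 8 mm of the mark's middle; the lever is shut (above 0.008 m); the fingers press the lever with over 2 N and leg with lever with over 4 N (all of step 2 and y of pointer in the frame of mark between -0.008 and 0.008 m and value of joint lever above 0.008 m and contact force between the fingers and leg above 4 N and contact force between the fingers and lever above 2 N and contact force between keeper and board above 0.1 N and velocity of joint leg between -0.01 and 0.01 m/s); the arm keeps its last pose, push and grip.
It fails at once if the lever is pushed shut while the pointer is more than 14 mm from the mark's middle (value of joint lever above 0.006 m and (y of pointer in the frame of mark above 0.014 m or y of pointer in the frame of mark below -0.014 m)).
It fails at once if the tin is moved by more than 20 mm or tipped over (distance of tin from where it was at the start of the episode above 0.02 m or angle between tin's own z axis and vertical above 0.3 rad).
It fails at once if the shaker is moved by more than 20 mm or tipped over (distance of shaker from where it was at the start of the episode above 0.02 m or angle between shaker's own z axis and vertical above 0.3 rad).
It fails at once if the cup is moved by more than 20 mm or tipped over (distance of cup from where it was at the start of the episode above 0.02 m or angle between cup's own z axis and vertical above 0.3 rad).
It also fails if it takes over 53 s, if anything falls off the work surface, if the arm or the gripper's body presses on something with over 40 N, if the wrist force passes 120 N, or if a joint passes its speed limit or range.

## Working session

There is one attempt and no reset: what is moved stays moved. The work goes in short steps, Python scripts to look and compute and a tool call to move; the robot and the scene stay as the last step left them, time stands still between calls to the robot, and variables do not carry over. Pictures are saved under pics/ and viewed, at most 10 in all, crops included, and the job is handed in when it is done.

Besides the shell and the picture viewer there is one more tool, called after "Request:" as name(argument=value, ...) on one line, values as JSON. drive_tool: Moves the arm, as the interface text tells. Its arguments: {"type":"object","properties":{"offset":{"type":"array"},"turn":{"type":"array"},"hand":{"type":"array"},"newtons":{"type":"number"}},"required":["offset","turn","hand"]}

```bash
mkdir -p pics; ls; cat > h.py <<'E'
import numpy as np, cv2
from rig import observe, get_image, camera_info, env
def ray(cam,u,v):
    c=camera_info(cam); T=np.array(c["world_to_cam"]); R=T[:3,:3]; t=T[:3,3]
    d=np.array([(u-c["cx"])/c["fx"],(v-c["cy"])/c["fy"]]); s=d.copy()
    for _ in range(20): s=d/(1+c["k1"]*(s@s))
    return -R.T@t, R.T@np.array([s[0],s[1],1.])
def onz(cam,u,v,z):
    o,d=ray(cam,u,v); return o+d*(z-o[2])/d[2]
def proj(cam,p):
    c=camera_info(cam); T=np.array(c["world_to_cam"]); q=T[:3,:3]@np.array(p)+T[:3,3]
    s=q[:2]/q[2]; s=s*(1+c["k1"]*(s@s)); return np.array([c["fx"]*s[0]+c["cx"],c["fy"]*s[1]+c["cy"]])
E
python3 - <<'E'
from h import *
for n in("top","side"):
    cv2.imwrite(f"pics/{n}0.png",get_image(n)); print(n,ray(n,280,210))
print(observe()["time_s"],env.hold_point_z,np.array(observe()["tool_rot"]).round(3))
E
```

```text
pics
top (array([0.42029416, 0.0368826 , 1.05161313]), array([ 0.20091659,  0.03819196, -0.97893713]))
side (array([0.55997905, 0.7518729 , 0.55782283]), array([ 0.090804  , -0.81690605, -0.56966401]))
0.1 0.0187 [[ 0.953  0.304 -0.   ]
 [ 0.304 -0.953  0.001]
 [ 0.    -0.001 -1.   ]]
```

View pics/top0.png

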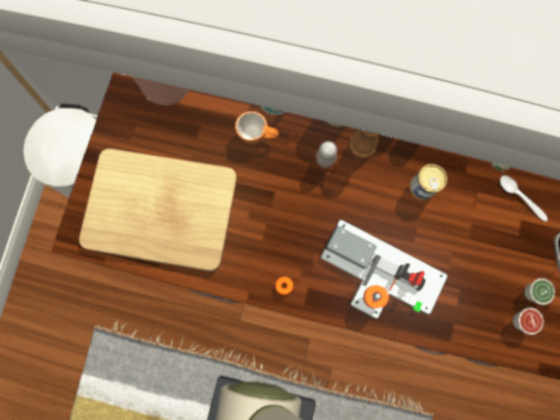

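View pics/side0.png

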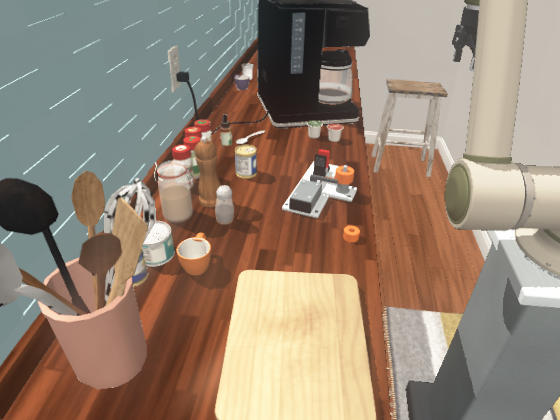

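The top view shows two orange rings: a large one on the peg at about (376,297) and a small loose one at (284,286). The one on the peg fits, since it is larger and sits on the seat beside the stop arm. The green mark is at (417,307), the red lever at (418,280), the tab at (404,270) and the board at (158,209). An enlarged crop will confirm the ring.

```bash
cat > m.py <<'E'
from h import *
def cents(n,lo,hi,roi,im=None):
    im=get_image(n) if im is None else im
    hsv=cv2.cvtColor(im,cv2.COLOR_BGR2HSV); m=cv2.inRange(hsv,lo,hi); x0,y0,x1,y1=roi
    k=np.zeros_like(m);k[y0:y1,x0:x1]=m[y0:y1,x0:x1]
    c,_=cv2.findContours(k,cv2.RETR_EXTERNAL,cv2.CHAIN_APPROX_NONE)
    return [(cv2.contourArea(a),cv2.minAreaRect(a)) for a in sorted(c,key=cv2.contourArea)[::-1][:3] if cv2.contourArea(a)>3]
E
python3 - <<'E'
from m import *
im=cv2.imread("pics/top0.png"); s=cv2.imread("pics/side0.png")
a=cv2.resize(im[210:330,310:460],None,fx=4.8,fy=4.8,interpolation=cv2.INTER_CUBIC)
cv2.imwrite("pics/c_top.png",a)
cv2.imwrite("pics/c_side.png",cv2.resize(s[140:250,270:380],None,fx=5,fy=5,interpolation=cv2.INTER_CUBIC))
for nm,lo,hi,z in(("orange",(5,180,150),(17,255,255),.068),("green",(50,150,80),(75,255,255),.012),("red",(0,200,90),(4,255,255),.081)):
    for A,r in cents("top",lo,hi,(250,210,470,330),im): print(nm,A,np.round(r[0],1),np.round(r[1],1),onz("top",*r[0],z).round(4))
for A,r in cents("top",(12,60,120),(30,190,255),(60,130,250,290),im)[:1]:
    print("board",A,r); print([onz("top",*p,.022).round(3) for p in cv2.boxPoints(r)])
for A,r in cents("side",(5,180,150),(17,255,255),(320,150,370,250),s): print("side",A,r)
E
```

```text
orange 353.0 [376.5 296.5] [19. 23.] [ 0.5028 -0.1459  0.068 ]
orange 261.0 [284. 285.] [18. 18.] [0.4813 0.0321 0.068 ]
green 34.0 [416.5 306.7] [6.4 8.2] [ 0.5067 -0.2404  0.012 ]
board 15049.5 ((163.32968139648438, 207.66775512695312), (156.8923797607422, 108.24302673339844), 10.042023658752441)
[array([0.452, 0.466, 0.022]), array([0.682, 0.501, 0.022]), array([0.704, 0.16 , 0.022]), array([0.478, 0.14 , 0.022])]
side 16.0 ((354.5000305175781, 237.50003051757812), (4.242640495300293, 5.656853675842285), 45.0)
```

View pics/c_top.png

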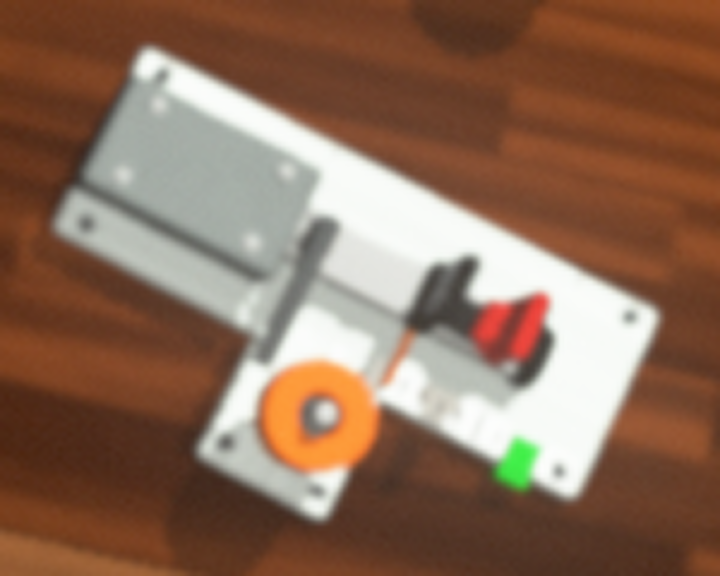

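View pics/c_side.png

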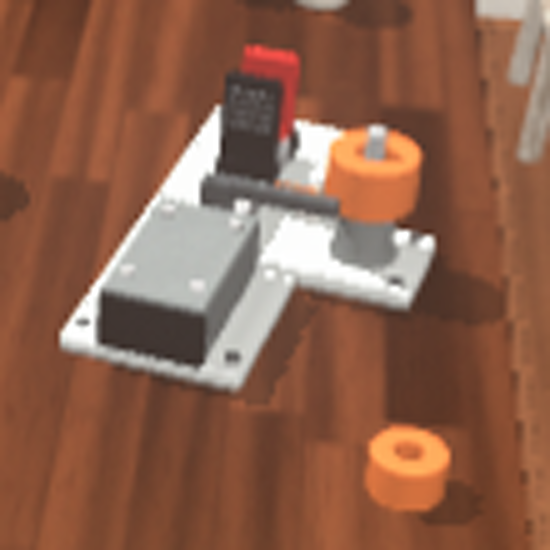

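The crops confirm it: the large orange ring with the peg through it is at top crop (320,415), and the loose one is smaller and has no peg. The base-plate corners are at crop (145,45), (660,312), (577,500) and (52,230), and the green mark is at (517,463).

```bash
python3 - <<'E'
from m import *
f=lambda U,V,z:onz("top",(U+.5)/4.8-.5+310,(V+.5)/4.8-.5+210,z)
W=np.array([f(145,45,.01),f(660,312,.01),f(577,500,.01),f(52,230,.01)])[:,:2]
L=np.array([[.045,.12],[.045,-.13],[-.045,-.13],[-.045,.12]])
a=(L-L.mean(0));b=(W-W.mean(0))
th=np.arctan2((a[:,0]*b[:,1]-a[:,1]*b[:,0]).sum(),(a*b).sum());R=np.array([[np.cos(th),-np.sin(th)],[np.sin(th),np.cos(th)]])
o=W.mean(0)-R@L.mean(0)
print("yaw",np.degrees(th),"o",o.round(4),"res mm",((W-o-L@R.T)*1e3).round(1).tolist())
w=lambda x,y:(o+R@[x,y]).round(4)
loc=lambda p:(R.T@(p[:2]-o)).round(4)
print("peg",w(-.07,-.008),"peg seen local",loc(f(327,411,.08)),"ring seen local",loc(f(320,415,.068)))
print("green local",loc(f(517,463,.012)),"tab top local",loc(f(447,290,.082)),"pointer tip",loc(f(388,382,.016)),"red top",loc(f(532,325,.081)))
im=cv2.imread("pics/top0.png")
for p in((103,151),(236,169),(216,270),(81,243)): print("board",onz("top",*p,.022).round(3))
np.savez("b.npz",o=o,R=R,th=th)
for k in("top","side"): print(k,camera_info(k)["fx"])
E
```

```text
yaw -13.603686600665332 o [ 0.5735 -0.1545] res mm [[0.6, 0.0], [-0.4, 0.5], [0.2, -0.5], [-0.4, -0.1]]
peg [ 0.5036 -0.1458] peg seen local [-0.069  -0.0074] ring seen local [-0.0702 -0.0075]
green local [-0.0427 -0.1003] tab top local [-0.0038 -0.0293] pointer tip [-0.0378 -0.0356] red top [-0.0005 -0.0661]
board [0.664 0.477 0.022]
board [0.695 0.188 0.022]
board [0.48  0.173 0.022]
board [0.463 0.46  0.022]
top 508.1313484055761
side 413.91567680730964
```

```bash
cat > p.py <<'E'
from h import *
from scipy.spatial.transform import Rotation as Ro
B=np.load("b.npz"); o,Rb,th=B["o"],B["R"],float(B["th"])
def w(x,y,z): return np.r_[o+Rb@[x,y],z]
def rot(yaw): # tool pointing down, tool y at yaw (deg)
    a=np.radians(yaw); y=np.array([np.cos(a),np.sin(a),0]); z=np.array([0,0,-1.]); return np.column_stack([np.cross(y,z),y,z])
def plan(p,yaw,n):
    s=observe(); R=np.array(s["tool_rot"]); P=np.array(s["position"])
    rv=Ro.from_matrix(R.T@rot(yaw)).as_rotvec(degrees=True)/6
    print("turn total",rv.round(2),"per row",(rv/n).round(2),"dist mm",((p-P)*1e3).round(1))
    for i in range(n):
        Ri=R@Ro.from_rotvec(rv*6*i/n,degrees=True).as_matrix()
        print((Ri.T@(p-P)/n/.04).round(2).tolist())
E
python3 - <<'E'
from p import *
plan(w(-.07,-.008,.14),np.degrees(th),10)
E
```

```text
turn total [-0.01 -0.01 -9.78] per row [-0.   -0.   -0.98] dist mm [336.5 377.9 -90.8]
[1.09, -0.64, 0.23]
[1.15, -0.53, 0.23]
[1.2, -0.41, 0.23]
[1.23, -0.28, 0.23]
[1.26, -0.16, 0.23]
[1.26, -0.03, 0.23]
[1.26, 0.1, 0.23]
[1.24, 0.23, 0.23]
[1.21, 0.36, 0.23]
[1.17, 0.48, 0.23]
```

Request:
drive_tool(offset=[[0.85, -0.5, 0.2], [0.9, -0.41, 0.2], [0.93, -0.32, 0.2], [0.96, -0.22, 0.2], [0.98, -0.12, 0.2], [0.98, -0.02, 0.2], [0.98, 0.08, 0.2], [0.97, 0.18, 0.2], [0.94, 0.28, 0.2], [0.91, 0.37, 0.2]], turn=[[0, 0, -0.98], [0, 0, -0.98], [0, 0, -0.98], [0, 0, -0.98], [0, 0, -0.98], [0, 0, -0.98], [0, 0, -0.98], [0, 0, -0.98], [0, 0, -0.98], [0, 0, -0.98]], hand=[1, 1, 1, 1, 1, 1, 1, 1, 1, 1], newtons=40)

```text
time_s: 1.35
position: [0.4299, -0.229, 0.1509]
tool_rot: [[0.23, 0.973, -0.0], [0.973, -0.23, 0.0], [0.0, -0.0, -1.0]]
ft_force: [0.3, -0.5, -0.4]
grip_width: 0.0856
gripper_force: 0.0
```

```bash
python3 - <<'E'
from p import *
plan(w(-.07,-.008,.12),np.degrees(th),5)
E
```

```text
turn total [-0.   -0.    0.05] per row [-0.   -0.    0.01] dist mm [ 73.7  83.2 -30.9]
[0.49, 0.26, 0.15]
[0.49, 0.26, 0.15]
[0.49, 0.26, 0.15]
[0.49, 0.26, 0.15]
[0.49, 0.26, 0.15]
```

Request:
drive_tool(offset=[[0.49, 0.26, 0.15], [0.49, 0.26, 0.15], [0.49, 0.26, 0.15], [0.49, 0.26, 0.15], [0.49, 0.26, 0.15], [0, 0, 0], [0, 0, 0], [0, 0, 0], [0, 0, 0], [0, 0, 0]], turn=[[0, 0, 0], [0, 0, 0], [0, 0, 0], [0, 0, 0.05], [0, 0, 0], [0, 0, 0], [0, 0, 0], [0, 0, 0], [0, 0, 0], [0, 0, 0]], hand=[1, 1, 1, 1, 1, 1, 1, 1, 1, 1])

```text
time_s: 2.6
position: [0.5027, -0.1473, 0.1214]
tool_rot: [[0.239, 0.971, 0.0], [0.971, -0.239, -0.0], [-0.0, 0.0, -1.0]]
ft_force: [-0.1, 0.4, 0.2]
grip_width: 0.0852
gripper_force: 0.0
```

```bash
python3 - <<'E'
from p import *
t=get_image("top"); s=get_image("side")
a=cv2.resize(t[210:330,310:460],(500,400),interpolation=cv2.INTER_CUBIC); b=cv2.resize(s[110:230,270:360],(300,400),interpolation=cv2.INTER_CUBIC)
cv2.imwrite("pics/v2.png",np.hstack([a,b]))
st=observe(); P=np.array(st["position"]); print(P.round(4),(Rb.T@(P[:2]-o)).round(4))
E
```

```text
[ 0.5028 -0.1472  0.1214] [-0.0705 -0.0096]
```

View pics/v2.png

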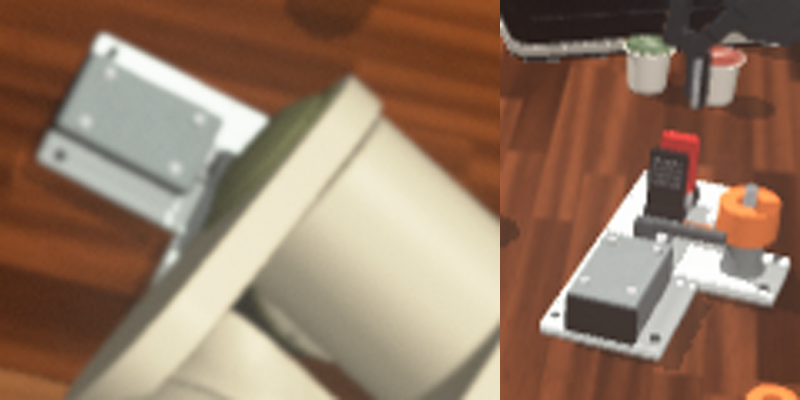

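The side part shows one open finger hanging clear above the ring at about (695,100). The ring is undisturbed on its peg at (748,215), and the arm hides it from above. Descending to grip.

Request:
drive_tool(offset=[[0.04, 0.01, 0.4], [0, 0, 0.4], [0, 0, 0.4], [0, 0, 0.4], [0, 0, 0.38], [0, 0, 0], [0, 0, 0], [0, 0, 0], [0, 0, 0], [0, 0, 0]], turn=[[0, 0, 0], [0, 0, 0], [0, 0, 0], [0, 0, 0], [0, 0, 0], [0, 0, 0], [0, 0, 0], [0, 0, 0], [0, 0, 0], [0, 0, 0]], hand=[1, 1, 1, 1, 1, 1, 0.3, 0.3, 0.3, 0.3], newtons=30)

```text
time_s: 3.95
position: [0.5038, -0.1457, 0.043]
tool_rot: [[0.238, 0.971, 0.001], [0.971, -0.238, -0.001], [-0.0, 0.001, -1.0]]
ft_force: [-1.6, -0.1, 6.3]
grip_width: 0.0453
gripper_force: 30.2
```

Request:
drive_tool(offset=[[0, 0, 0], [0, 0, -0.3], [0, 0, -0.4], [0, 0, -0.5], [0, 0, -0.5], [0, 0, -0.5], [0, 0, -0.2], [0, 0, 0], [0, 0, 0], [0, 0, 0]], turn=[[0, 0, 0], [0, 0, 0], [0, 0, 0], [0, 0, 0], [0, 0, 0], [0, 0, 0], [0, 0, 0], [0, 0, 0], [0, 0, 0], [0, 0, 0]], hand=[0.3, 0.3, 0.3, 0.3, 0.3, 0.3, 0.3, 0.3, 0.3, 0.3])

```text
time_s: 5.2
position: [0.5033, -0.1455, 0.1375]
tool_rot: [[0.239, 0.971, -0.001], [0.971, -0.239, 0.001], [0.0, -0.001, -1.0]]
ft_force: [0.4, 0.0, -0.2]
grip_width: 0.0454
gripper_force: 30.9
```

```bash
python3 - <<'E'
from p import *
plan(np.array([.55,.25,.10]),np.degrees(th)+30,10)
s=get_image("side"); P=observe()["position"]; u=proj("side",P).astype(int); print(u)
x,y=max(u[0]-60,0),max(u[1]-60,0)
cv2.imwrite("pics/v3.png",cv2.resize(s[y:y+150,x:x+150],(600,600),interpolation=cv2.INTER_CUBIC))
E
```

```text
turn total [-0.01 -0.01 -5.03] per row [-0.  -0.  -0.5] dist mm [ 46.7 395.5 -37.5]
[0.99, -0.12, 0.09]
[0.99, -0.07, 0.09]
[1.0, -0.02, 0.09]
[0.99, 0.03, 0.09]
[0.99, 0.09, 0.09]
[0.99, 0.14, 0.09]
[0.98, 0.19, 0.09]
[0.97, 0.24, 0.09]
[0.95, 0.29, 0.09]
[0.93, 0.34, 0.09]
[348 144]
```

View pics/v3.png

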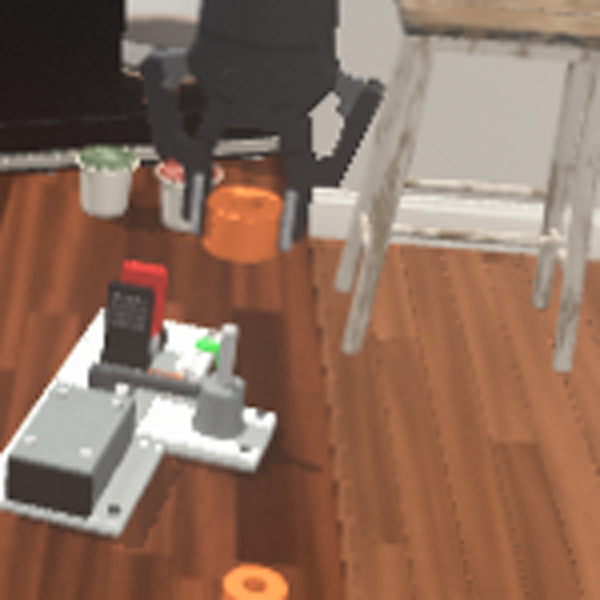

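The ring is clear of the peg and held level between the pads at about (243,220). The bare peg is at (228,350). Moving to the board.

Request:
drive_tool(offset=[[0.5, -0.06, 0], [0.95, -0.12, 0], [0.99, -0.12, 0], [0.99, -0.12, 0.1], [0.99, -0.12, 0.1], [0.99, -0.12, 0.1], [0.99, -0.12, 0.1], [0.99, -0.12, 0.1], [0.99, -0.12, 0.1], [0.99, -0.12, 0.1]], turn=[[0, 0, 0], [0, 0, 0], [0, 0, 0], [0, 0, 0], [0, 0, 0], [0, 0, 0], [0, 0, 0], [0, 0, 0], [0, 0, 0], [0, 0, 0]], hand=[0.3, 0.3, 0.3, 0.3, 0.3, 0.3, 0.3, 0.3, 0.3, 0.3])

```text
time_s: 6.5
position: [0.5481, 0.2316, 0.1098]
tool_rot: [[0.238, 0.971, -0.0], [0.971, -0.238, 0.0], [-0.0, -0.0, -1.0]]
ft_force: [0.6, -1.0, -0.8]
grip_width: 0.0451
gripper_force: 30.9
```

Request:
drive_tool(offset=[[0.1, 0, 0], [0, 0, 0.4], [0, 0, 0.4], [0, 0, 0.4], [0, 0, 0.35], [0, 0, 0.25], [0, 0, 0.1], [0, 0, 0.08], [0, 0, 0], [0, 0, 0]], turn=[[0, 0, 0], [0, 0, 0], [0, 0, 0], [0, 0, 0], [0, 0, 0], [0, 0, 0], [0, 0, 0], [0, 0, 0], [0, 0, 0], [0, 0, 0]], hand=[0.3, 0.3, 0.3, 0.3, 0.3, 0.3, 0.3, 0.3, 0.3, 0.3])

```text
time_s: 7.75
position: [0.5499, 0.2332, 0.0313]
tool_rot: [[0.239, 0.971, 0.001], [0.971, -0.239, 0.0], [0.0, 0.001, -1.0]]
ft_force: [0.5, 0.3, -0.1]
grip_width: 0.0455
gripper_force: 30.9
```

Request:
drive_tool(offset=[[0, 0, 0.05], [0, 0, 0.04], [0, 0, 0.03], [0, 0, 0.02], [0, 0, 0], [0, 0, 0], [0, 0, 0], [0, 0, 0], [0, 0, 0], [0, 0, 0]], turn=[[0, 0, 0], [0, 0, 0], [0, 0, 0], [0, 0, 0], [0, 0, 0], [0, 0, 0], [0, 0, 0], [0, 0, 0], [0, 0, 0], [0, 0, 0]], hand=[0.3, 0.3, 0.3, 0.3, 0.3, 0.3, 0.3, 0.3, 0.3, 0.3])

```text
time_s: 9.0
position: [0.5497, 0.2331, 0.0254]
tool_rot: [[0.239, 0.971, 0.0], [0.971, -0.239, 0.0], [0.0, 0.0, -1.0]]
ft_force: [0.7, -0.1, -0.5]
grip_width: 0.0456
gripper_force: 30.9
```

Request:
drive_tool(offset=[[0, 0, 0.03], [0, 0, 0], [0, 0, 0], [0, 0, 0], [0, 0, 0], [0, 0, 0], [0, 0, -0.2], [0, 0, -0.6], [0, 0, -0.9], [0, 0, -0.9]], turn=[[0, 0, 0], [0, 0, 0], [0, 0, 0], [0, 0, 0], [0, 0, 0], [0, 0, 0], [0, 0, 0], [0, 0, 0], [0, 0, 0], [0, 0, 0]], hand=[0.3, 0.3, 0.7, 0.8, 0.9, 0.9, 0.9, 0.9, 0.9, 0.9])

```text
time_s: 10.25
position: [0.5496, 0.2331, 0.1298]
tool_rot: [[0.239, 0.971, 0.0], [0.971, -0.239, 0.0], [0.0, 0.0, -1.0]]
ft_force: [0.0, -0.5, 0.4]
grip_width: 0.0772
gripper_force: 0.0
```

```bash
python3 - <<'E'
from p import *
s=get_image("side"); u=proj("side",[.55,.233,.036]).astype(int)
x,y=max(u[0]-60,0),max(u[1]-90,0)
cv2.imwrite("pics/v4.png",cv2.resize(s[y:y+150,x:x+150],(450,450),interpolation=cv2.INTER_CUBIC))
print(proj("side",[.55,.233,.05])-[x,y])
plan(w(0,-.026,.16),np.degrees(th)+90,10)
plan(w(0,-.026,.16),np.degrees(th)-90,10)
print(observe()["q"])
E
```

```text
[60.93322819 85.11326059]
turn total [  0.09   0.03 -15.03] per row [ 0.01  0.   -1.5 ] dist mm [  15.9 -413.4   25.2]
[-0.99, 0.29, -0.06]
[-1.03, 0.13, -0.06]
[-1.03, -0.04, -0.07]
[-1.01, -0.2, -0.07]
[-0.97, -0.35, -0.07]
[-0.9, -0.5, -0.07]
[-0.81, -0.64, -0.07]
[-0.7, -0.76, -0.06]
[-0.58, -0.86, -0.06]
[-0.43, -0.94, -0.06]
turn total [ 0.03 -0.09 14.97] per row [ 0.   -0.01  1.5 ] dist mm [  15.9 -413.4   25.2]
[-0.99, 0.29, -0.06]
[-0.94, 0.44, -0.06]
[-0.86, 0.58, -0.06]
[-0.76, 0.7, -0.06]
[-0.64, 0.81, -0.06]
[-0.5, 0.9, -0.06]
[-0.36, 0.97, -0.06]
[-0.2, 1.01, -0.06]
[-0.04, 1.03, -0.06]
[0.12, 1.03, -0.06]
[1.16436011e+01 3.11146179e+01 7.52401194e+01 2.75288057e-04
 7.31561401e+01 2.54374260e+01]
```

View pics/v4.png

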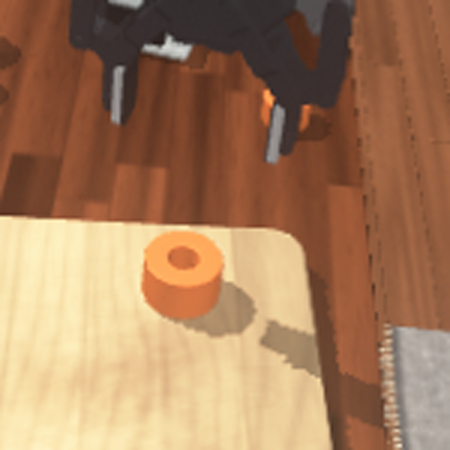

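The ring lies flat on the board at crop (183,272), released, about 50 mm inside the edge. Next I travel to the leg with a quarter turn.

```bash
python3 - <<'E'
from p import *
plan(w(0,-.051,.14),np.degrees(th)+90,15)
E
```

```text
turn total [  0.09   0.03 -15.03] per row [ 0.01  0.   -1.  ] dist mm [  10.  -437.7    5.2]
[-0.7, 0.19, -0.01]
[-0.72, 0.12, -0.01]
[-0.73, 0.04, -0.01]
[-0.73, -0.04, -0.01]
[-0.72, -0.11, -0.01]
[-0.7, -0.19, -0.01]
[-0.68, -0.26, -0.01]
[-0.65, -0.33, -0.01]
[-0.61, -0.4, -0.01]
[-0.57, -0.46, -0.01]
[-0.52, -0.52, -0.01]
[-0.46, -0.57, -0.01]
[-0.4, -0.61, -0.01]
[-0.33, -0.65, -0.01]
[-0.26, -0.68, -0.01]
```

Request:
drive_tool(offset=[[-0.7, 0.19, -0.01], [-0.72, 0.12, -0.01], [-0.73, 0.04, -0.01], [-0.73, -0.04, -0.01], [-0.72, -0.11, -0.01], [-0.7, -0.19, -0.01], [-0.68, -0.26, -0.01], [-0.65, -0.33, -0.01], [-0.61, -0.4, -0.01], [-0.57, -0.46, -0.01]], turn=[[0, 0, -1], [0, 0, -1], [0, 0, -1], [0, 0, -1], [0, 0, -1], [0, 0, -1], [0, 0, -1], [0, 0, -1], [0, 0, -1], [0, 0, -1]], hand=[0.7, 0.7, 0.7, 0.7, 0.7, 0.7, 0.7, 0.7, 0.7, 0.7])

```text
time_s: 11.55
position: [0.5562, -0.0594, 0.1326]
tool_rot: [[-0.724, 0.69, 0.001], [0.69, 0.724, -0.0], [-0.001, 0.0, -1.0]]
ft_force: [0.7, -0.1, 0.7]
grip_width: 0.0597
gripper_force: 0.0
```

Request:
drive_tool(offset=[[-0.52, -0.52, 0], [-0.46, -0.57, 0], [-0.4, -0.61, 0], [-0.33, -0.65, 0], [-0.26, -0.68, 0], [0, 0, 0], [0, 0, 0], [0, 0, 0], [0, 0, 0], [0, 0, 0]], turn=[[0, 0, -1], [0, 0, -1], [0, 0, -1], [0, 0, -1], [0, 0, -1], [0, 0, 0], [0, 0, 0], [0, 0, 0], [0, 0, 0], [0, 0, 0]], hand=[0.7, 0.7, 0.7, 0.7, 0.7, 0.7, 0.7, 0.7, 0.7, 0.7])

```text
time_s: 12.8
position: [0.5593, -0.2042, 0.1322]
tool_rot: [[-0.971, 0.238, 0.0], [0.238, 0.971, 0.0], [-0.0, 0.0, -1.0]]
ft_force: [-0.1, 0.1, -0.5]
grip_width: 0.06
gripper_force: 0.0
```

```bash
python3 - <<'E'
from p import *
plan(w(0,-.051,.044),np.degrees(th)+90,1)
u=[proj("side",w(0,y,.081)).round(1).tolist() for y in(-.035,-.067)];print(u)
s=get_image("side")
cv2.imwrite("pics/v5.png",cv2.resize(s[90:220,270:380],None,fx=4.6,fy=4.6,interpolation=cv2.INTER_CUBIC))
E
```

```text
turn total [ 0.    0.   -0.03] per row [ 0.    0.   -0.03] dist mm [  2.3   0.1 -88.2]
[-0.05, 0.02, 2.2]
[[320.7, 155.2], [324.1, 150.0]]
```

View pics/v5.png

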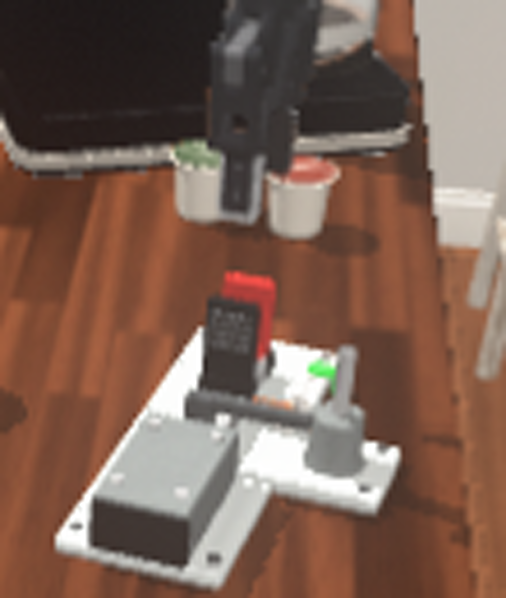

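The near finger is above and in front of the tab, whose top at (232,300) matches the predicted pixel for tab y = -35 mm. The red lever at (250,310) is open. Descending astride both.

Request:
drive_tool(offset=[[-0.05, 0.02, 0.1], [0, 0, 0.4], [0, 0, 0.4], [0, 0, 0.4], [0, 0, 0.4], [0, 0, 0.3], [0, 0, 0.18], [0, 0, 0], [0, 0, 0], [0, 0, 0]], turn=[[0, 0, 0], [0, 0, 0], [0, 0, 0], [0, 0, 0], [0, 0, 0], [0, 0, 0], [0, 0, 0], [0, 0, 0], [0, 0, 0], [0, 0, 0]], hand=[0.7, 0.7, 0.7, 0.7, 0.7, 0.7, 0.7, 0.7, 0.58, 0.58], newtons=25)

```text
time_s: 14.1
position: [0.5616, -0.2044, 0.0454]
tool_rot: [[-0.971, 0.239, 0.001], [0.239, 0.971, -0.001], [-0.001, -0.0, -1.0]]
ft_force: [0.3, 0.4, -0.1]
grip_width: 0.0496
gripper_force: 0.0
```

Request:
drive_tool(offset=[[0, -0.1, 0], [0, -0.15, 0], [0, -0.2, 0], [0, -0.25, 0], [0, -0.25, 0], [0, -0.25, 0], [0, -0.2, 0], [0, -0.12, 0], [0, -0.05, 0], [0, 0, 0]], turn=[[0, 0, 0], [0, 0, 0], [0, 0, 0], [0, 0, 0], [0, 0, 0], [0, 0, 0], [0, 0, 0], [0, 0, 0], [0, 0, 0], [0, 0, 0]], hand=[0.55, 0.52, 0.52, 0.52, 0.52, 0.52, 0.52, 0.52, 0.52, 0.52])

```text
time_s: 15.35
position: [0.5463, -0.2653, 0.0449]
tool_rot: [[-0.971, 0.239, -0.0], [0.239, 0.971, -0.0], [0.0, -0.0, -1.0]]
ft_force: [2.2, 3.9, 2.8]
grip_width: 0.0447
gripper_force: 1.9
```

```bash
python3 - <<'E'
from p import *
s=get_image("side"); st=observe(); P=np.array(st["position"]); l=Rb.T@(P[:2]-o)
print(l.round(4),P[2],st["grip_width"],"pointer est",l[1]+st["grip_width"]/2-.004)
print("mark px",(proj("side",w(-.038,-.1003,.016))-[270,90])*4.6)
cv2.imwrite("pics/v6.png",cv2.resize(s[90:220,270:380],None,fx=4.6,fy=4.6,interpolation=cv2.INTER_CUBIC))
E
```

```text
[-0.0004 -0.114 ] 0.04487365901821984 0.04458664599564352 pointer est -0.09572507117906948
mark px [317.7249443  364.01720816]
```

View pics/v6.png

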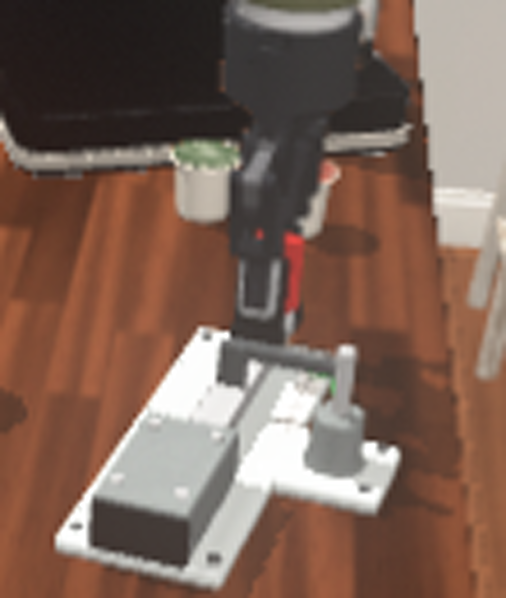

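The leg is drawn out with the tab against the near finger, and the stop arm is past the peg. The pointer estimate is 4.5 mm short of the mark. Holding briefly, then squeezing.

Request:
drive_tool(offset=[[0, -0.03, 0], [0, 0, 0], [0, 0, 0], [0, 0.02, 0], [0, 0.03, 0], [0, 0.03, 0], [0, 0, 0], [0, 0, 0], [0, 0, 0], [0, 0, 0]], turn=[[0, 0, 0], [0, 0, 0], [0, 0, 0], [0, 0, 0], [0, 0, 0], [0, 0, 0], [0, 0, 0], [0, 0, 0], [0, 0, 0], [0, 0, 0]], hand=[0.52, 0.52, 0.52, 0.45, 0.4, 0.3, 0.2, 0.2, 0.2, 0.2], newtons=30)

```text
time_s: 16.65
position: [0.5469, -0.2635, 0.0457]
tool_rot: [[-0.971, 0.238, 0.0], [0.238, 0.971, -0.001], [-0.001, -0.001, -1.0]]
ft_force: [-0.3, 4.3, 8.5]
grip_width: 0.0293
gripper_force: 31.7
```

```bash
python3 - <<'E'
from p import *
s=get_image("side"); st=observe(); P=np.array(st["position"]); l=Rb.T@(P[:2]-o)
print(l.round(4),P[2],st["grip_width"],st["gripper_force"],"pointer est",l[1]+st["grip_width"]/2-.004, "ft",st["ft_force"])
a=cv2.resize(s[110:220,290:370],(400,550),interpolation=cv2.INTER_CUBIC)
t=get_image("top"); b=cv2.resize(t[230:330,360:440],(400,500),interpolation=cv2.INTER_CUBIC); b=cv2.copyMakeBorder(b,0,50,0,0,cv2.BORDER_CONSTANT)
cv2.imwrite("pics/v7.png",np.hstack([a,b]))
E
```

```text
[-0.0002 -0.1123] 0.04568575107217283 0.028926787099292903 31.65978044271469 pointer est -0.1018388741333004 ft [-1.06245521  5.9560185   8.38243064]
```

View pics/v7.png

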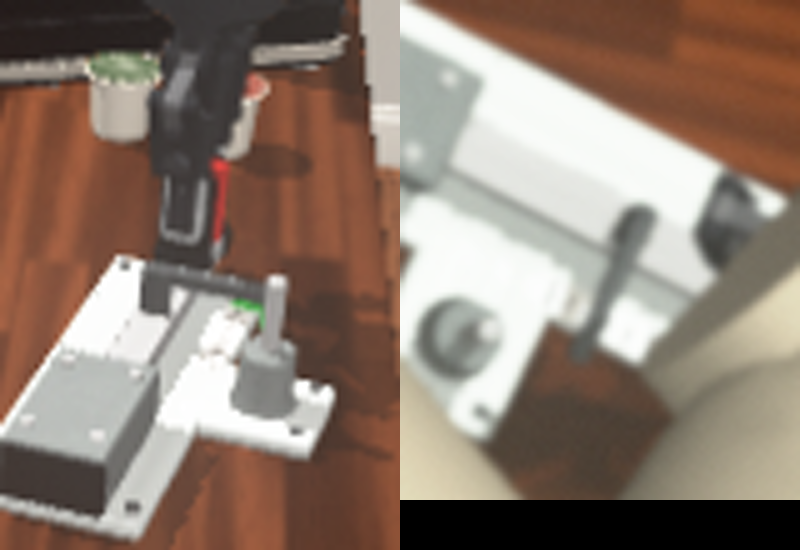

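The side part shows the fingers pinching tab and lever, at 29 mm over both, which is the shut width. The stop arm shows in the top part from (640,215) to (585,350), which gives an independent check on the travel. I'll hold one more call and check.

Request:
drive_tool(offset=[[0, 0, 0], [0, 0, 0], [0, 0, 0], [0, 0, 0], [0, 0, 0], [0, 0, 0], [0, 0, 0], [0, 0, 0], [0, 0, 0], [0, 0, 0]], turn=[[0, 0, 0], [0, 0, 0], [0, 0, 0], [0, 0, 0], [0, 0, 0], [0, 0, 0], [0, 0, 0], [0, 0, 0], [0, 0, 0], [0, 0, 0]], hand=[0.2, 0.2, 0.2, 0.2, 0.2, 0.2, 0.2, 0.2, 0.2, 0.2])

```text
time_s: 18.0
position: [0.5469, -0.2636, 0.0457]
tool_rot: [[-0.971, 0.238, 0.0], [0.238, 0.971, -0.001], [-0.001, -0.001, -1.0]]
ft_force: [-1.1, 4.7, 7.9]
grip_width: 0.0291
gripper_force: 31.7
```

```bash
python3 - <<'E'
from p import *
st=observe(); P=np.array(st["position"]); l=Rb.T@(P[:2]-o); print(l,st["grip_width"],"pointer",l[1]+st["grip_width"]/2-.004)
p=onz("top",360+212/5,230+282/5,.053); q=onz("top",(284.5)/4.8+310-.5,(315)/4.8+210-.5,.053)
# before: arm centre in crop (292,290)
r=onz("top",292/4.8+309.6,290/4.8+209.6,.053)
print("arm now",Rb.T@(p[:2]-o),"before",Rb.T@(r[:2]-o))
E
```

```text
[-0.0002228  -0.11230185] 0.02910701570508873 pointer -0.10174834664252956
arm now [-0.02760182 -0.04778491] before [-0.02781421  0.02243537]
```

```bash
python3 -c "
from rig import env
print(env.close_job())"
```

```text
the job is handed in; nothing more can be done
None
```

The job is handed in at about 18 s of the 53 s, with no verdict returned: the ring lies flat on the board, and I was still pinching tab and lever with about 30 N at 29 mm (shut), the pointer an estimated 2–3 mm from the mark's middle.

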